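# Sweep the loose nuts off the bench into the catch bin

## Robot

A 6-joint arm with a two-finger parallel gripper is mounted at the origin on the work surface. World frame = base frame: x ahead of the robot, y to its left, z up, the work surface at z = 0. Lengths are in m, angles in degrees, forces in N, time in s.
With the tool pointing down it reaches from about 0.4 to 0.825 m from the base axis. Payload 7 kg.
Tool frame: the origin (TCP) lies midway between the tips of the shut fingers; the grasp point (between the pads) lies 19 mm behind it; z points along the fingers, y is the line along which they close (so a half turn about z gives the same grasp; the last joint's range is limited). The gripper opens to 88 mm and grips with 3 to 60 N. Pads are 19 mm wide; open, the fingers measure 130 mm over their backs; the gripper's body (78 mm by 193 mm) begins 47 mm behind the grasp point.
Start: joints at [-59.582, 20.546, 0.682, 0, -70.136, -16.507], TCP at [0.162, -0.655, 0.227] pointing down, gripper open.
Joint ranges: [-176.03, 176.03], [-82.01, 121.73], [-58.28, 71.71], [-173.87, 95.51], [-174.79, -0.11], [-173.66, 173.66]. Speed limits (degrees/s): [136.94, 136.94, 172.46, 180, 180, 180].

## Interface

Orientations are given as a 3x3 rotation matrix whose columns are the frame's x, y, z axes.
In Python, from rig import robot gives the robot as it stands. Calls block until the motion is done:
- robot.goto(position, orientation): joint-space move of the TCP to a pose.
- robot.servo_line(position, ori=None, speed=0.15): straight line of the TCP; ori=None keeps the orientation; speed is the mean speed in m/s.
- robot.movej(angles): joint-space move.
- robot.move_gripper(opening): opening from 0.0 (shut) to 1.0 (fully open); the grip force is fixed at half the most; returns when the fingers have stopped.
- robot.dwell(seconds).
- robot.ik(position, orientation): joint angles nearest the present ones, or None.
- robot.grab_frame(name): name is "side" or "top"; returns (picture, depth): 400x640x3 uint8, red, green, blue; 400x640 float32, m along the optical axis (not along the pixel's ray), 0 where there is no reading.
- robot.camera_info(name): a dict with "vfov" (degrees; the focal length in pixels is half the picture's height over the tangent of half this angle, whatever the lens; pixels are square), "cx", "cy" (the principal point, pixels), "view" (4x4, takes a point from world to camera coordinates). Camera axes: x right, y down, z forward; pixel columns grow to the right and rows downward; lengths in m; the calibration is good to about 2 mm. A picture is of the moment at which its call begins. camera_info takes no time and is no camera call.
A pose or a line that the arm cannot do raises robot.Unreachable and nothing moves.
- robot.job_done(): hands the job in; it is judged then, once.
Readings, each from a call of its own:
- robot.read_t(): time.
- robot.read_qpos(): joint angles.
- robot.read_qvel(): joint speeds.
- robot.read_effort(): joint torques, N m.
- robot.read_position(): TCP position.
- robot.read_tcp_rot(): TCP orientation.
- robot.read_force(): force on the tool from outside, world axes, zero at the start.
- robot.read_ft_torque(): the same for the moment, N m.
- robot.read_grip_width(): opening from 0.0 (shut) to 1.0 (fully open).
- robot.read_finger_force(): force on a finger pad.
Only numpy, scipy, OpenCV 4.12 (cv2) and the standard library are available. Lean on these libraries where they do the work, as an engineer would, in place of code of your own. Each camera call takes 0.05 s, during which the arm holds its last target. There are 200 camera calls.

## Task

Clear the four loose hex nuts off the repair bench: with your fingertips, sweep them across the bench top and over its far edge into the steel catch bin hanging there. Push them along only, do not pinch or lift any, and let none drop on the floor. Leave everything else on the bench standing or lying where it is.

Things in the scene. Friction and masses are not known exactly. Their poses are not given: they have to be found in the camera images.
- catch_bin: Open-topped sheet-steel bin hanging along the bench's far edge (straight, parallel to y); does not move. Origin: on the bench edge, level with the bench top, mid-width; x points away from the robot over the bin, z up. Outside it spans y -125 to +125 mm and x 0 to 125 mm. End walls (3 mm) stop 4 mm below the bench top; the outer wall (3 mm) stands 15 mm above it.
- bin_floor (a point): Middle of the catch bin's inside floor, 73 mm below the bench top and 66 mm out from the bench edge. On the bench side a sloping lip starts level with the bench top at the very edge and leads down inside, so parts pushed over the edge slide in with nothing to climb. The bench top is flat, smooth laminate.
- nut0_mid (a point): Middle of loose hex nut 0 (of four identical ones): plain steel, 30 mm across the flats (34.6 mm over the corners), 16 mm high, hole 19 mm, about 64 g, lying flat on the bench, so this point is 8 mm above the bench top. z is the axis of the hole. All lie 50 to 230 mm from the bench edge, in front of the bin or just beyond its ends.
- nut1_mid (a point): Middle of loose hex nut 1 (of four identical ones): plain steel, 30 mm across the flats (34.6 mm over the corners), 16 mm high, hole 19 mm, about 64 g, lying flat on the bench, so this point is 8 mm above the bench top. z is the axis of the hole. All lie 50 to 230 mm from the bench edge, in front of the bin or just beyond its ends.
- nut2_mid (a point): Middle of loose hex nut 2 (of four identical ones): plain steel, 30 mm across the flats (34.6 mm over the corners), 16 mm high, hole 19 mm, about 64 g, lying flat on the bench, so this point is 8 mm above the bench top. z is the axis of the hole. All lie 50 to 230 mm from the bench edge, in front of the bin or just beyond its ends.
- nut3_mid (a point): Middle of loose hex nut 3 (of four identical ones): plain steel, 30 mm across the flats (34.6 mm over the corners), 16 mm high, hole 19 mm, about 64 g, lying flat on the bench, so this point is 8 mm above the bench top. z is the axis of the hole. All lie 50 to 230 mm from the bench edge, in front of the bin or just beyond its ends.
- bearing: Ball bearing lying flat among the nuts: ring with dark rubber seals, 47 mm diameter, 14 mm high, 106 g. Not to be moved. Origin: centre of its underside.
- jar: Small clear jar of pale grease with a black screw lid, standing among the nuts, 45 mm diameter, 45 mm high, 90 g. Not to be moved. Origin: centre of its underside, z up.
- bolt: Dark hex bolt standing upright on its head among the nuts: head 30 mm across flats and 12 mm high, shank 20 mm diameter, 62 mm high in all, 200 g. Not to be moved. Origin: centre of its underside, z up.
- spray_can: Spray can, 65 mm diameter, 185 mm high, standing beside the work nearer the robot. Not to be moved. Origin: centre of its underside, z up.
- pump_bottle: White pump bottle, 62 mm diameter, 180 mm high, spout reaching 42 mm from its axis, standing beside the work nearer the robot. Not to be moved. Origin: centre of its underside, z up.
- wrench: Steel wrench lying on the bench beside the work, 170 mm long, 38 mm wide at the jaw, 8 mm high. Not to be moved. Origin: under its middle; x runs along it to the jaw.
- screwdriver: Screwdriver with orange handle lying on the bench beside the work, 190 mm long, handle 26 mm thick. Not to be moved. Origin: under its middle; x runs along it to the tip.

How it is judged:
By the outcome, as a careful person would: the job done as asked, in the order asked, and still so for the second after the job is handed in, with the robot touching nothing.
It also fails if it takes over 69 s, if anything falls off the work surface, if the arm or the gripper's body presses on something with over 40 N, if the wrist force passes 120 N, or if a joint passes its speed limit or range.

## Working session

There is one attempt and no reset: what is moved stays moved. The work goes in short steps, each a Python script; the robot and the scene stay as the last script left them, time stands still between calls to the robot, and variables do not carry over. Pictures are saved under pics/ and viewed, at most 10 in all, crops included, and the job is handed in when it is done.

```bash
mkdir -p pics; cat > h.py <<'E'
from rig import robot
import numpy as np, cv2
def snap(n):
    p,d=robot.grab_frame(n); np.savez(f'/tmp/{n}.npz',p=p,d=d); return p,d
def world(n,d):
    c=robot.camera_info(n); H,W=d.shape; f=H/2/np.tan(np.radians(c['vfov']/2))
    v,u=np.mgrid[:H,:W]; P=np.stack([(u-c['cx'])/f*d,(v-c['cy'])/f*d,d,np.ones_like(d)],-1)
    return (P@np.linalg.inv(c['view']).T)[...,:3]
E
python3 - <<'E'
from h import *
for n in('top','side'):
    p,d=snap(n); cv2.imwrite(f'pics/{n}0.png',p[...,::-1]); c=robot.camera_info(n); print(n,c['vfov'],c['cx'],c['cy'],np.round(c['view'],3).tolist(),(d==0).mean())
E
```

```text
top 57.010815761408686 320.15449060275733 199.2857956504511 [[-0.008, -1.0, 0.005, 0.013], [-0.993, 0.008, -0.121, 0.54], [0.121, -0.006, -0.993, 1.051], [0.0, 0.0, 0.0, 1.0]] 0.00430859375
side 45.5711477423362 315.63144126820083 195.91941584229568 [[0.996, -0.086, -0.021, -0.545], [-0.07, -0.624, -0.778, 0.049], [0.054, 0.777, -0.627, 1.067], [0.0, 0.0, 0.0, 1.0]] 0.004015625
```

View pics/top0.png

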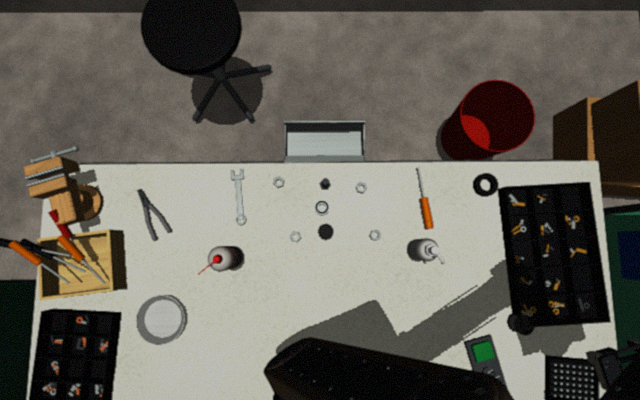

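View pics/side0.png

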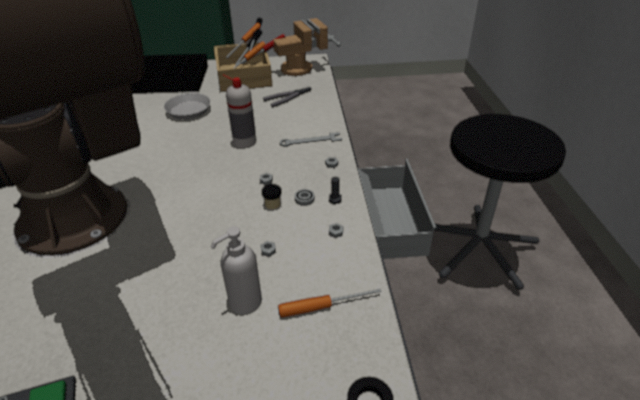

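The top view shows the nuts near (279,183), (361,188), (295,237) and (375,235). The bolt is at (325,184), the bearing at (322,208) and the jar at (326,231). The bin spans columns 284–365, with its edge near row 161. The side view agrees. Next I'll take an enlarged crop and world coordinates.

```bash
python3 - <<'E'
from h import *
z=np.load('/tmp/top.npz');W=world('top',z['d'])
c=z['p'][110:285,195:455]; cv2.imwrite('pics/crop.png',cv2.resize(c[...,::-1],None,fx=3,fy=3,interpolation=cv2.INTER_CUBIC))
def blobs(n,zlo,zhi=.3):
    z=np.load(f'/tmp/{n}.npz');W=world(n,z['d'])
    m=((W[...,2]>zlo)&(W[...,2]<zhi)&(W[...,0]>.38)&(W[...,0]<.86)&(abs(W[...,1])<.35)).astype(np.uint8)
    k,L,s,ce=cv2.connectedComponentsWithStats(m)
    for i in range(1,k):
        if s[i,4]<12: continue
        q=W[L==i]; print(n,ce[i].round(1),s[i,4],'mid',((q[:,:2].min(0)+q[:,:2].max(0))/2).round(4),'mean',q.mean(0).round(4),'ext',np.ptp(q[:,:2],axis=0).round(3),'zmax',q[:,2].max().round(3))
blobs('top',.006);blobs('side',.006)
# bench edge & table height
print('table z',np.median(W[200:240,255:285,2]),np.median(W[195:225,380:410,2]))
for r in range(115,172,3): print(r,[W[r,cc].round(3).tolist() for cc in(300,325,350)])
for cc in range(276,376,3): 
  if cc<294 or cc>354: print(cc,W[140,cc].round(3),W[158,cc].round(3))
E
```

```text
top [322.2 121.7] 189 mid [ 0.7841 -0.0054] mean [7.833e-01 7.000e-04 1.290e-02] ext [0.007 0.253] zmax 0.019
top [425.5 207.2] 341 mid [ 0.5453 -0.3053] mean [ 0.5162 -0.3039  0.0202] ext [0.188 0.04 ] zmax 0.03
top [232.3 173. ] 15 mid [0.6275 0.2743] mean [0.626  0.2746 0.0076] ext [0.016 0.01 ] zmax 0.01
top [239.  197.6] 180 mid [0.5499 0.2547] mean [0.551  0.2531 0.0079] ext [0.158 0.042] zmax 0.013
top [278.5 182. ] 66 mid [0.5964 0.1352] mean [0.5959 0.1337 0.0151] ext [0.03 0.03] zmax 0.021
top [325.1 183.7] 93 mid [ 0.5881 -0.0061] mean [ 0.586  -0.0059  0.0369] ext [0.028 0.03 ] zmax 0.066
top [361.2 187.3] 65 mid [ 0.5791 -0.1142] mean [ 0.5781 -0.1147  0.0148] ext [0.031 0.03 ] zmax 0.02
top [321.8 207. ] 157 mid [0.5199 0.005 ] mean [0.5198 0.0042 0.0132] ext [0.042 0.045] zmax 0.018
top [325.5 231.1] 196 mid [ 0.4457 -0.0055] mean [ 0.4466 -0.0056  0.0442] ext [0.043 0.043] zmax 0.05
top [295.1 236.4] 62 mid [0.4341 0.0842] mean [0.4328 0.0839 0.0153] ext [0.03 0.03] zmax 0.02
top [375.3 234.9] 69 mid [ 0.4351 -0.154 ] mean [ 0.4354 -0.1535  0.0147] ext [0.03  0.033] z
[... 2819 characters left out ...]
 [0.639, -0.007, -0.006], [0.638, -0.084, -0.003]]
276 [ 0.947  0.23  -0.752] [ 0.851  0.229 -0.748]
279 [ 0.945  0.214 -0.743] [ 0.852  0.214 -0.753]
282 [ 0.946  0.199 -0.748] [ 0.851  0.198 -0.747]
285 [ 0.731  0.116 -0.003] [ 0.674  0.116 -0.005]
288 [ 0.75   0.112 -0.07 ] [ 0.676  0.107 -0.011]
291 [ 0.752  0.103 -0.076] [ 0.677  0.098 -0.016]
357 [ 0.75  -0.115 -0.075] [ 0.675 -0.107 -0.015]
360 [ 0.749 -0.125 -0.072] [ 0.676 -0.117 -0.018]
363 [ 0.734 -0.128 -0.021] [ 0.674 -0.126 -0.013]
366 [ 0.946 -0.238 -0.758] [ 0.85  -0.235 -0.758]
369 [ 0.943 -0.252 -0.749] [ 0.85  -0.251 -0.758]
372 [ 0.944 -0.268 -0.754] [ 0.848 -0.265 -0.75 ]
375 [ 0.944 -0.284 -0.754] [ 0.847 -0.28  -0.744]
```

View pics/crop.png

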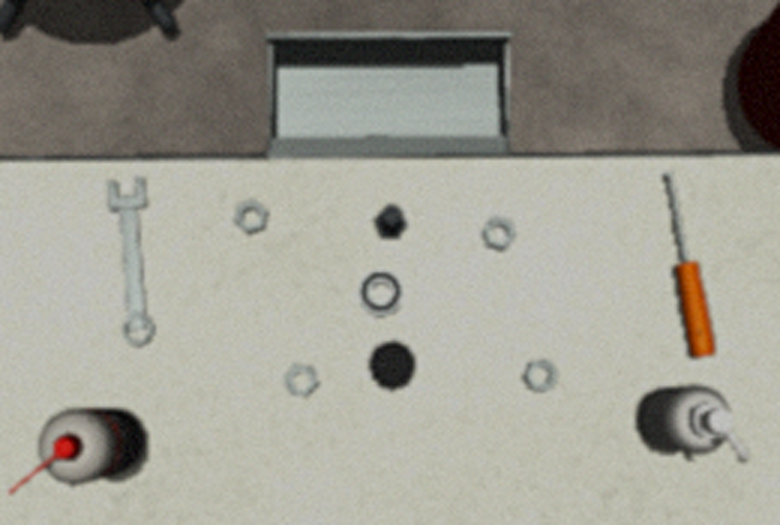

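The edge is at x≈0.66 and the bin's inside spans y≈−0.128 to 0.116. The nuts are at A(.597,.134), B(.579,−.114), C(.434,.084) and D(.436,−.154). The fingertips will be set about 22 mm apart, so each nut sits stably against two contacts. I'll start with nut A: push it inward first, then over the edge.

```bash
cat >> h.py <<'E'
def R(a):
    c,s=np.cos(np.radians(a)),np.sin(np.radians(a)); return np.array([[c,s,0],[s,-c,0],[0,0,-1.]])
ZL,ZH=.008,.10
def best(p,a):
    q0=np.array(robot.read_qpos()); o=[]
    for b in(a,a+180):
        q=robot.ik(p,R(b))
        if q is not None: o.append((abs(np.array(q)-q0).max(),b))
    return R(min(o)[1])
def push(p0,p1,a,via=None,sp=.09):
    """approach above p0, lower, push to p1 with tool yaw a, rise"""
    o=best([*p0,ZH],a)
    if via is not None: robot.goto([*p0,via],o)
    robot.goto([*p0,ZH],o); robot.servo_line([*p0,ZL+.0],speed=.15)
    f0=np.array(robot.read_force()); robot.servo_line([*p1,ZL],speed=sp)
    f=np.array(robot.read_force()); d=np.array(p1)-p0; d=d/np.linalg.norm(d)*.008
    robot.servo_line([p1[0]-d[0],p1[1]-d[1],ZL],speed=.1)
    robot.servo_line([p1[0]-d[0],p1[1]-d[1],ZH],speed=.25)
    print('t',round(robot.read_t(),1),'f',f0.round(1),f.round(1),np.round(robot.read_position(),4))
def look(n,f):
    p,d=snap(n); cv2.imwrite('pics/'+f,cv2.resize((p[110:285,195:455] if n=='top' else p[100:300,200:460])[...,::-1],None,fx=3,fy=3))
E
python3 - <<'E'
from h import *
for p,a in[((.597,.178),-90),((.395,.084),0),((.398,-.190),45),((.70,.07),0),((.7,-.07),0)]:
    print(p,[None if (q:=robot.ik([*p,z],R(b))) is None else np.round(q) for z in(ZL,ZH) for b in(a,a+180)])
robot.move_gripper(.25); print(robot.read_grip_width())
push((.597,.178),(.597,.095),-90,via=.24)
look('top','a.png')
E
```

```text
(0.597, 0.178) [array([ 35.,  28., -20.,   0., -42., -35.]), array([ 35.,  28., -20.,   0., -42., 145.]), array([ 35.,  22., -15.,   0., -53., -35.]), array([ 35.,  22., -15.,   0., -53., 145.])]
(0.395, 0.084) [array([ 40.,  12., -48.,   0., -30.,  50.]), array([  40.,   12.,  -48.,   -0.,  -30., -130.]), array([ 40.,   2., -42.,   0., -46.,  50.]), array([  40.,    2.,  -42.,    0.,  -46., -130.])]
(0.398, -0.19) [array([  0.,  15., -44.,   0., -32., 135.]), array([  0.,  15., -44.,   0., -32., -45.]), array([  0.,   6., -38.,   0., -46., 135.]), array([  0.,   6., -38.,   0., -46., -45.])]
(0.7, 0.07) [array([ 22.,  34.,  -9.,   0., -48.,  68.]), array([  22.,   34.,   -9.,    0.,  -48., -112.]), array([ 22.,  28.,  -4.,   0., -57.,  68.]), array([  22.,   28.,   -4.,    0.,  -57., -112.])]
(0.7, -0.07) [array([ 10.,  34.,  -9.,   0., -48.,  80.]), array([  10.,   34.,   -9.,    0.,  -48., -100.]), array([ 10.,  28.,  -4.,   0., -57.,  80.]), array([  10.,   28.,   -4.,    0.,  -57., -100.])]
0.2503874177782908
t 7.8 f [ 1.  -0.2  0.5] [ 0.5 -0.   1.1] [0.5972 0.1033 0.1011]
```

View pics/a.png

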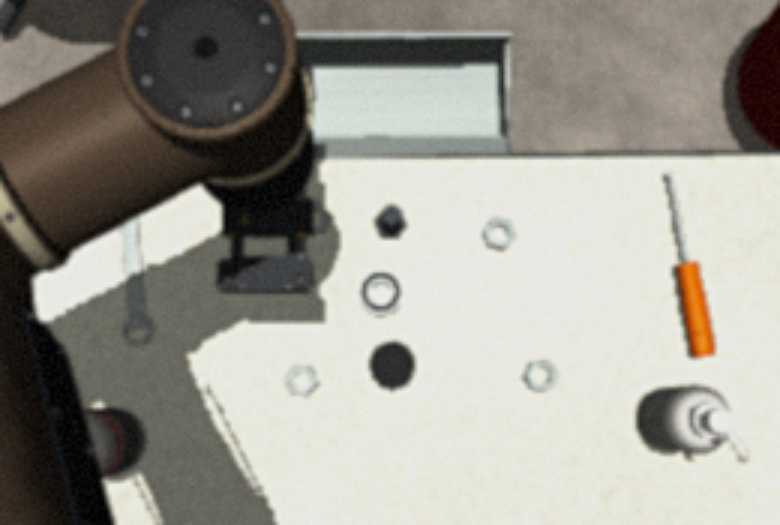

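Nut A is now at about crop (318,215), which is y≈0.068, as planned. I'll push it into the bin. Then I'll hover high over C's start and check from the side how far the arm clears the spray can.

```bash
python3 - <<'E'
from h import *
push((.555,.069),(.70,.066),0)
o=best([.394,.086,.16],0)
robot.goto([.394,.086,.16],o)
p,d=snap('side'); cv2.imwrite('pics/s1.png',p[...,::-1])
W=world('side',d)
m=(W[...,2]>.12)&(W[...,0]>.3)&(W[...,0]<.45)&(W[...,1]>.15)&(W[...,1]<.35)
print(m.sum()); 
E
```

```text
t 12.5 f [0.2 0.  0.4] [-0.3  1.1 -0.4] [0.6925 0.0664 0.1014]
104
```

View pics/s1.png

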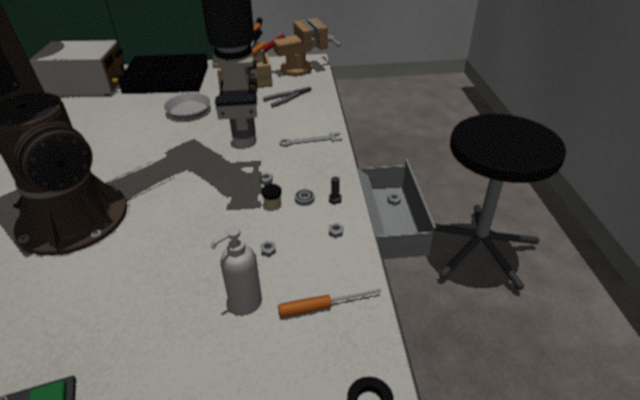

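Nut A lies in the bin at (394,198), and the arm is well above everything. Now I'll push nut C, and compute where the bottle's axis is before D.

```bash
python3 - <<'E'
from h import *
z=np.load('/tmp/side.npz');W=world('side',z['d'])
m=(W[...,2]>.03)&(W[...,2]<.12)&(W[...,0]>.3)&(W[...,0]<.48)&(W[...,1]>-.36)&(W[...,1]<-.2)
from scipy.optimize import least_squares
q=W[m][:,:2]; r=least_squares(lambda c:np.hypot(*(q-c).T)-.031,[.385,-.27],loss='soft_l1',f_scale=.003); print('bottle',r.x,m.sum())
push((.394,.085),(.70,.068),0,sp=.11)
look('side','s2.png')
E
```

```text
bottle [ 0.39326837 -0.27520388] 1353
t 18.5 f [0.  0.3 1.4] [ 0.3 -1.3  0.2] [0.6925 0.0686 0.1014]
```

View pics/s2.png

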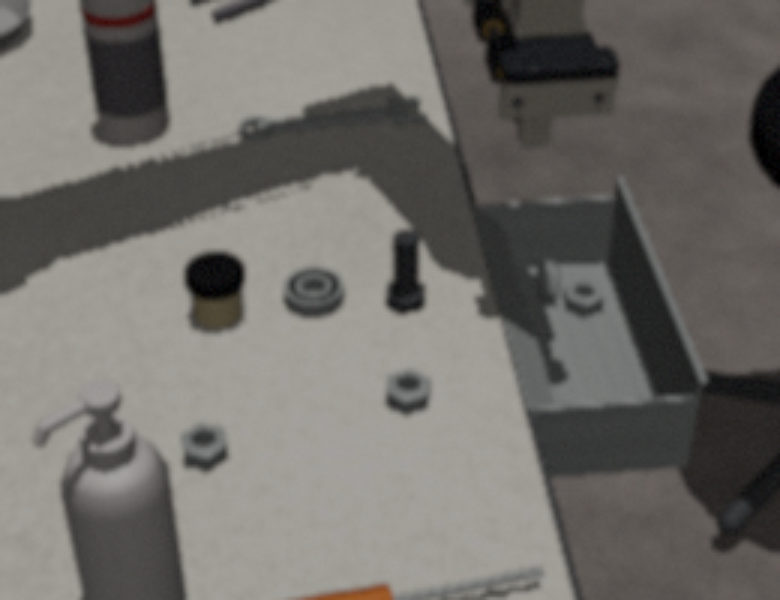

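C is in the bin (crop ≈(550,280)), and the bolt, bearing and jar haven't moved. I'll do B next, then D, pushing D at 60° yaw to stay clear of the bottle.

```bash
python3 - <<'E'
from h import *
push((.579,-.158),(.579,-.107),90)
push((.537,-.080),(.70,-.078),0)
push((.419,-.183),(.4625,-.108),60,via=.2)
robot.servo_line([.44,-.11,.2],speed=.3)
look('side','s3.png')
W=world('side',np.load('/tmp/side.npz')['d'])
m=((W[...,2]>.006)&(W[...,2]<.03)&(W[...,0]>.42)&(W[...,0]<.6)&(W[...,1]>-.2)&(W[...,1]<-.04))
print(m.sum(),W[m].mean(0),np.ptp(W[m],axis=0))
E
```

```text
t 22.5 f [ 0.6 -0.9  0.7] [ 0.3  0.2 -0.4] [ 0.5793 -0.115   0.101 ]
t 27.3 f [ 0.5 -0.  -0.6] [0.3 0.3 0.6] [ 0.6926 -0.078   0.1014]
t 31.6 f [ 0.4 -0.5  0.3] [-0.6 -0.4  0.2] [ 0.4588 -0.1148  0.1008]
154 [ 0.47344881 -0.09290591  0.01419272] [0.02981696 0.03523099 0.01299095]
```

View pics/s3.png

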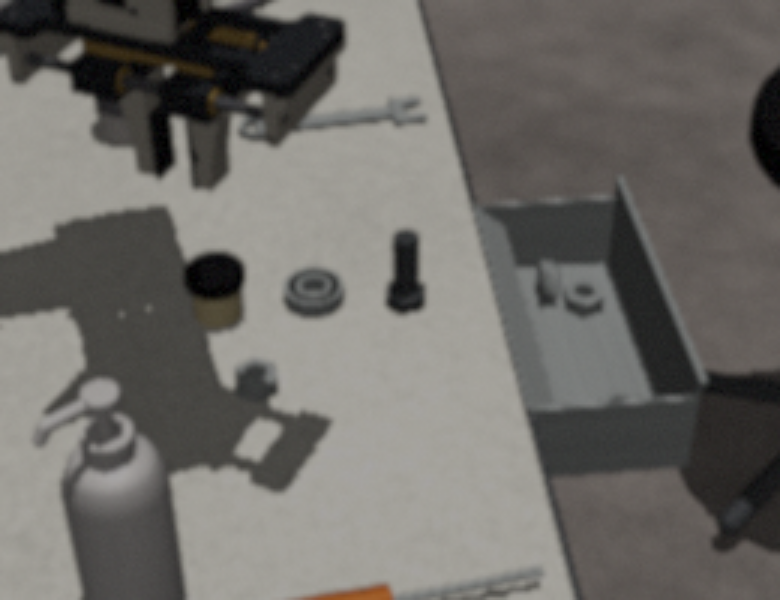

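D is now at (.474,−.091). B's top shows just above the bin's near end wall, at crop (615,400). Time for the final push.

```bash
python3 - <<'E'
from h import *
push((.437,-.091),(.70,-.080),0,sp=.11)
robot.servo_line([.66,-.08,.25],speed=.25)
robot.goto([.45,-.42,.3],best([.45,-.42,.3],-45))
look('top','t4.png'); look('side','s4.png'); print(robot.read_t())
E
```

```text
t 37.3 f [0.7 0.3 0.2] [-0.9 -0.8  1. ] [ 0.6926 -0.0802  0.1014]
39.6417
```

View pics/t4.png

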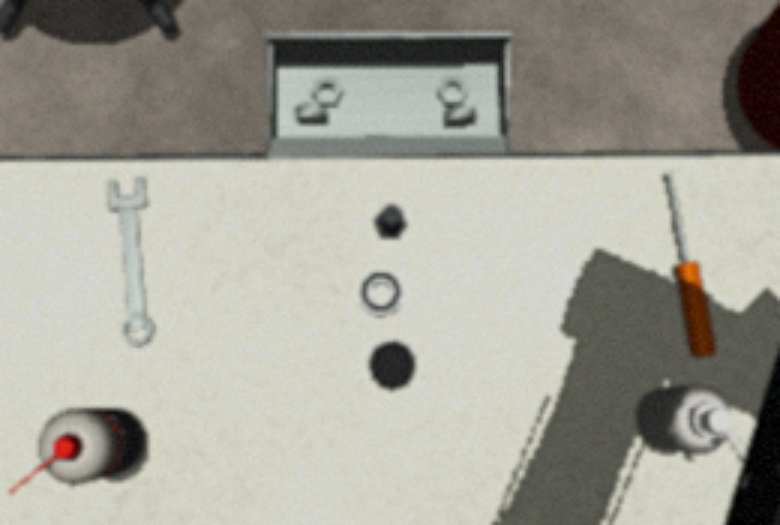

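View pics/s4.png

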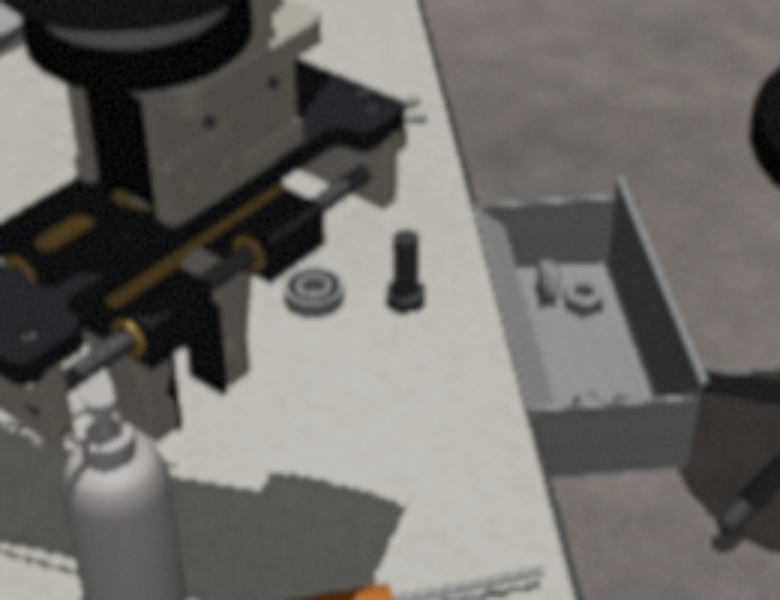

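The top view shows all four nuts in the bin, at crop (327,93), (312,113), (452,92) and (460,115). Everything else is where it was, and the robot is touching nothing, so I'm handing the job in.

```bash
python3 -c "
from rig import robot
print(robot.job_done())"
```

```text
the job is handed in; nothing more can be done
None
```

All four nuts were swept into the catch bin, nothing else on the bench was moved as far as the final pictures show, and the job was handed in at about 40 s of the 69 s allowed.

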